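# Show which socket fits the bolt

### The job

Show the apprentice which socket fits the bolt that stands in the round steel dish. With the fingers pointing straight down, point at that bolt first, with the fingertips centred close above it (within about 3 cm of its top) for two seconds; then point in the same way at the one socket on the rail that fits its hexagonal head, for two seconds, and finish still pointing at it. Touch, move or pick up nothing on the bench.

Things in the scene. Friction and masses are not known exactly. Their poses are not given: they have to be found in the camera images.
- dish: Low round dark steel parts dish, fixed, 106 mm across the rim, 18 mm high, floor 3 mm thick; exactly one bolt stands in it, within 15 mm of its middle. Origin: centre of its underside.
- tray: Black plastic tray, fixed, 90 x 150 x 25 mm (x, y, z), floor 3 mm, one cross wall making two compartments side by side along its y; the other two bolts stand in it, one in each. Origin: centre of its underside.
- rail: Flat dark steel socket rail, fixed, 70 x 290 x 8 mm (x, y, z); the three sockets stand in a row along its y, about 90 mm apart, in any order. Origin: centre of its underside.
- socket_small: The small hexagon socket, plain steel, loose, standing on its drive end on the rail with its hexagonal mouth up: 26 mm outside diameter, 45 mm tall, mouth 18 mm across the flats. Fits the small bolt. Origin: centre of its underside; z up; its top is 45 mm above the origin.
- socket_medium: The medium hexagon socket, plain steel, loose, standing on its drive end on the rail with its hexagonal mouth up: 38 mm outside diameter, 50 mm tall, mouth 27 mm across the flats. Fits the medium bolt. Origin: centre of its underside; z up; its top is 50 mm above the origin.
- socket_large: The large hexagon socket, plain steel, loose, standing on its drive end on the rail with its hexagonal mouth up: 50 mm outside diameter, 55 mm tall, mouth 36 mm across the flats. Fits the large bolt. Origin: centre of its underside; z up; its top is 55 mm above the origin.
- bolt_small: The small hexagon bolt, plain steel, loose, standing upside down on its head with the thread up: head 18 mm across the flats, thread 12 mm thick, 58 mm tall overall. It may be the one in the dish or one of the two in the tray. Origin: centre of the underside on which it stands; z up; its top is 58 mm above the origin.
- bolt_medium: The medium hexagon bolt, plain steel, loose, standing upside down on its head with the thread up: head 27 mm across the flats, thread 18 mm thick, 72 mm tall overall. It may be the one in the dish or one of the two in the tray. Origin: centre of the underside on which it stands; z up; its top is 72 mm above the origin.
- bolt_large: The large hexagon bolt, plain steel, loose, standing upside down on its head with the thread up: head 36 mm across the flats, thread 24 mm thick, 86 mm tall overall. It may be the one in the dish or one of the two in the tray. Origin: centre of the underside on which it stands; z up; its top is 86 mm above the origin.
- filter: Bystander: upright black oil filter, 69 mm diameter, 82 mm tall, between dish and tray. Origin: centre of its underside.
- jar: Bystander: closed jar, 64 mm diameter, 75 mm tall, off to one side. Origin: centre of its underside.
- wrench: Bystander: steel wrench, 160 mm long, lying off to the other side. Origin: on its underside, near the middle.

How it is judged:
By the outcome, as a careful person would: the job done as asked, in the order asked, and still so for the second after the job is handed in, with the robot touching nothing.
It also fails if it takes over 38 s, if anything falls off the work surface, if the arm or the gripper's body presses on something with over 40 N, if the wrist force passes 120 N, or if a joint passes its speed limit or range.

### The arm

A 6-joint arm with a two-finger parallel gripper is mounted at the origin on the work surface. World frame = base frame: x ahead of the robot, y to its left, z up, the work surface at z = 0. Lengths are in m, angles in rad, forces in N, time in s.
With the tool pointing down it reaches from about 0.375 to 0.9 m from the base axis. Payload 3.1 kg.
Tool frame: the origin (TCP) lies between the finger pads; the fingertips stand 22 mm ahead of it and the grasp point (between the pads) lies 3 mm ahead of it; z points along the fingers, y is the line along which they close (so a half turn about z gives the same grasp; the last joint's range is limited). The gripper opens to 87 mm and grips with 3 to 60 N. Pads are 19 mm wide; open, the fingers measure 117 mm over their backs; the gripper's body (75 mm by 190 mm) begins 51 mm behind the grasp point.
Start: joints at [-1.329, 0.527, 1.433, -0, 1.181, -0.178], TCP at [0.255, -0.57, 0.245] pointing down, gripper open.
Joint ranges: [-3.08, 3.08], [-0.75, 2.2], [0.22, 2.44], [-1.43, 4.57], [0, 2.65], [-2.85, 2.85]. Speed limits (rad/s): [2.79, 2.79, 3.14, 3.14, 3.14, 3.14].

### API

Orientations are given as a unit quaternion [x, y, z, w].
In Python, from rig import get_obs, camera, get_calibration, hand_in, cut_out gives the robot as it stands.
- The arm moves only by the shell command python3 -m inch 'ROWS' [OPENING] [FORCE]. ROWS is JSON, one flat list of numbers, 6 for each row, row after row: the shift along the tool's x, y, z scaled (see below), then the turn, a rotation vector about the tool's x, y, z scaled (see below). A call has 1 to 20 rows; each row is the pose to reach, as a shift and turn from the pose commanded when the call began, along the tool's axes at that moment; what a row does not reach only later rows make up. The controller multiplies each number of a shift by 0.08 m and each number of a turn by 90 degrees. A row lasts 1/12 s, in which the tool goes at most 41.7 mm and 7.16 degrees, less where a joint would pass 70% of its speed; a pose out of reach is approached as far as the arm can. A call with a number of a shift or a turn outside -1 to 1 is refused whole. A call with a gripper value outside its range is refused whole. OPENING is the finger opening in mm, from 0 to 87, set as the call begins (- or left out, the last holds). The fingers move at their own pace and stop on an object; FORCE is the grip in N (left out, the last holds). Time passes only in rows, so rows that repeat a pose let the fingers close. It gives the time, the measured TCP pose, the force, the opening and the grip force at its end, in the units of the state.
- get_obs(): the state, without advancing time (a new reading comes with each control period).
- camera(name): name is "side" or "top" or "wrist"; returns the picture (480x640x3 uint8, red, green, blue); there is no depth.
- get_calibration(name): a dict with "vertical_fov" (degrees; the focal length in pixels is half the picture's height over the tangent of half this angle, whatever the lens; pixels are square), "cx", "cy" (the principal point, pixels), "T" (4x4, takes a point from camera to world coordinates). Camera axes: x right, y down, z forward; pixel columns grow to the right and rows downward; lengths in m; the calibration is good to about 2 mm. A picture is of the moment at which its call begins: read the wrist's pose just before it. get_calibration takes no time and is no camera call; for the wrist camera it gives the pose at the moment of the call.
- hand_in(): hands the job in; it is judged then, once.
Trained networks look in the newest picture that a camera, given by its name, has taken for a name from the list of things; names that differ only in an ending like _2 or _b are one class to them, and where a whole thing is asked for, a point or a joint stands for the part that bears it (a point fixed in the world has none). Each returns a list of dicts, best first, with "conf" (0 to 1); they miss things now and then, are a little off and sometimes report something else, mostly with a low value. They report only what shows in the picture. A call takes as long as a camera call.
- cut_out(camera, thing): "region" (480x640 bool, what is visible of it) and "bbox" ([left, top, right, bottom] in pixels, round what is visible of it).
The state is a dict: "time": time; "q": joint angles; "joint_velocities": joint speeds; "joint_torque": joint torques, N m; "position": TCP position; "tool_rot": TCP orientation; "ft_force": force on the tool from outside, world axes, zero at the start; "moment": the same for the moment, N m; "grip_width": finger opening in m; "grip_force": force on a finger pad.
Only numpy, scipy, OpenCV 4.12 (cv2) and the standard library are available. Lean on these libraries where they do the work, as an engineer would, in place of code of your own. Each camera call takes 0.05 s, during which the arm holds its last target. There are 200 camera calls.

## Working session

There is one attempt and no reset: what is moved stays moved. The work goes in short steps, Python scripts to look and compute and a shell command to move; the robot and the scene stay as the last step left them, time stands still between calls to the robot, and variables do not carry over. Pictures are saved under pics/ and viewed, at most 10 in all, crops included, and the job is handed in when it is done.

```bash
mkdir -p pics; cat > h.py <<'E'
import numpy as np,cv2
from rig import *
def ray(c,u,v,z):
    k=get_calibration(c);f=240/np.tan(np.radians(k["vertical_fov"])/2);T=np.array(k["T"])
    d=T[:3,:3]@np.array([(u-k["cx"])/f,(v-k["cy"])/f,1]);o=T[:3,3]
    return o+d*(z-o[2])/d[2]
E
python3 - <<'E'
from h import *
for c in("top","side"):
    im=camera(c);cv2.imwrite(f"pics/{c}1.png",im[:,:,::-1])
    k=get_calibration(c);print(c,k["vertical_fov"],np.round(k["T"],3).tolist())
    for t in "dish tray rail socket_small socket_medium socket_large bolt_small bolt_medium bolt_large filter jar wrench".split():
        for r in cut_out(c,t)[:2]:
            b=r["bbox"];print(t,round(r["conf"],2),np.round(b).tolist(),np.round(ray(c,(b[0]+b[2])/2,(b[1]+b[3])/2,0.03),3))
o=get_obs();print(o["time"],o["position"],o["tool_rot"])
E
```

```text
top 50.71648993437564 [[0.004, -0.998, 0.068, 0.467], [-1.0, -0.002, 0.025, 0.001], [-0.025, -0.068, -0.997, 0.945], [0.0, 0.0, 0.0, 1.0]]
dish 0.62 [401.0, 267.0, 456.0, 323.0] [ 0.44  -0.168  0.03 ]
tray 0.72 [164.0, 253.0, 256.0, 321.0] [0.454 0.225 0.03 ]
rail 0.59 [230.0, 170.0, 386.0, 212.0] [0.629 0.049 0.03 ]
socket_small 0.47 [300.0, 178.0, 314.0, 196.0] [0.637 0.051 0.03 ]
socket_medium 0.83 [240.0, 173.0, 268.0, 199.0] [0.638 0.149 0.03 ]
socket_large 0.69 [343.0, 171.0, 373.0, 203.0] [ 0.636 -0.042  0.03 ]
bolt_small 0.7 [167.0, 280.0, 198.0, 301.0] [0.447 0.275 0.03 ]
bolt_medium 0.8 [422.0, 286.0, 441.0, 298.0] [ 0.446 -0.173  0.03 ]
bolt_large 0.84 [169.0, 281.0, 198.0, 301.0] [0.446 0.274 0.03 ]
filter 0.95 [315.0, 275.0, 359.0, 316.0] [ 0.44  -0.004  0.03 ]
jar 0.95 [136.0, 186.0, 180.0, 223.0] [0.605 0.325 0.03 ]
wrench 0.77 [496.0, 151.0, 528.0, 237.0] [ 0.623 -0.32   0.03 ]
side 55.08589610995658 [[-0.878, -0.25, 0.408, 0.209], [-0.478, 0.42, -0.771, 0.66], [0.022, -0.872, -0.489, 0.463], [0.0, 0.0, 0.0, 1.0]]
dish 0.65 [382.0, 220.0, 433.0, 250.0] [ 0.43  -0.131 
[... 306 characters left out ...]
3 ]
socket_medium 0.63 [227.0, 256.0, 251.0, 292.0] [0.631 0.149 0.03 ]
socket_large 0.71 [281.0, 212.0, 308.0, 247.0] [ 0.634 -0.036  0.03 ]
bolt_small 0.58 [309.0, 300.0, 322.0, 338.0] [0.461 0.189 0.03 ]
bolt_medium 0.58 [400.0, 208.0, 414.0, 239.0] [ 0.447 -0.176  0.03 ]
bolt_large 0.63 [279.0, 317.0, 306.0, 381.0] [0.457 0.26  0.03 ]
bolt_large 0.29 [283.0, 211.0, 306.0, 243.0] [ 0.639 -0.044  0.03 ]
filter 0.6 [357.0, 232.0, 402.0, 291.0] [ 0.44  -0.008  0.03 ]
jar 0.95 [150.0, 302.0, 204.0, 373.0] [0.607 0.32  0.03 ]
wrench 0.9 [330.0, 183.0, 382.0, 201.0] [ 0.606 -0.272  0.03 ]
1.3 [ 0.25531145 -0.57042337  0.24453954] [ 9.77944087e-01  2.08866851e-01 -2.22471265e-05 -2.25072377e-05]
```

```bash
python3 - <<'E'
import cv2,numpy as np
t=cv2.imread("pics/top1.png");s=cv2.imread("pics/side1.png")
r=lambda a,x,y,w,h:cv2.resize(a[y:y+h,x:x+w],(400,300),interpolation=cv2.INTER_CUBIC)
cv2.imwrite("pics/c1.png",np.vstack([np.hstack([r(t,370,245,120,90),r(t,150,245,120,90)]),np.hstack([r(s,340,180,120,90),r(s,250,295,120,90)])]))
cv2.imwrite("pics/c2.png",np.vstack([np.hstack([r(t,220,130,180,135),r(s,190,195,140,105)])]))
E
```

```text
(no output)
```

View pics/c1.png

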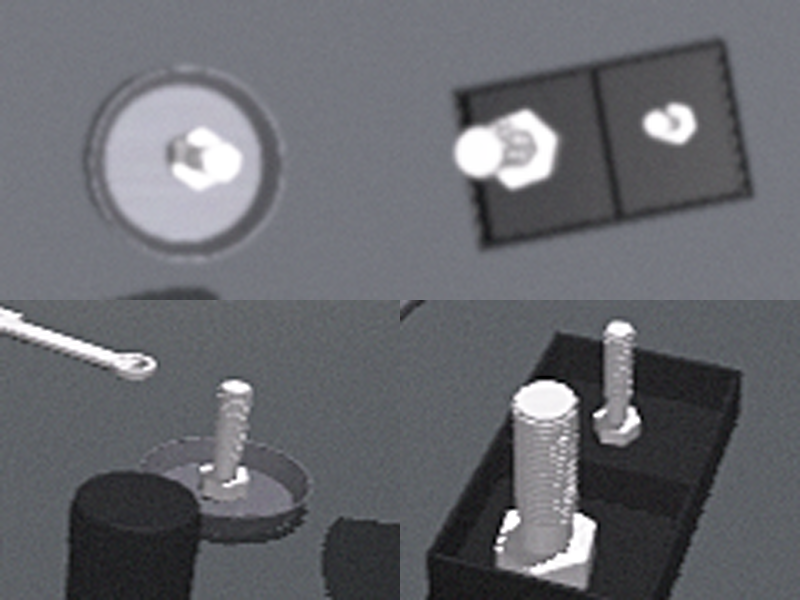

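View pics/c2.png

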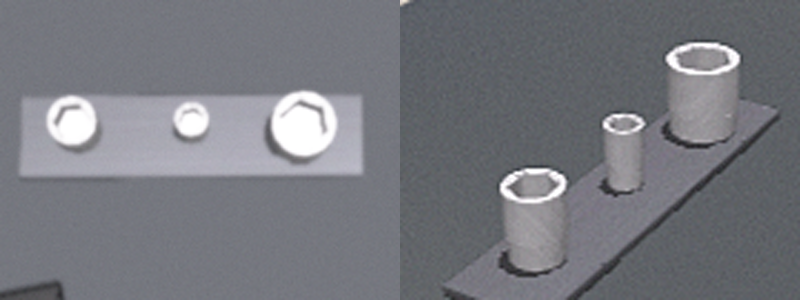

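View pics/side1.png

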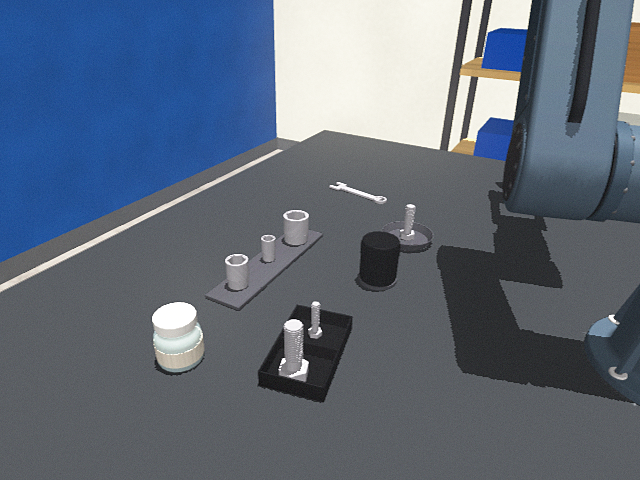

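```bash
cat > go.py <<'E'
from h import *
from scipy.spatial.transform import Rotation as R
o=get_obs();Rm=R.from_quat(o["tool_rot"]);p=np.array(o["position"])
P={}
for n,a,b,z in(("bolt",(436.6,292.4),(410.8,206.2),.075),("sock",(252.4,184.9),(236.6,260.1),.058)):
    A,B=ray("top",*a,z),ray("side",*b,z);m=(A+B)/2;P[n]=m;print(n,A.round(4),B.round(4))
print(o["time"],p.round(4),Rm.as_matrix()[:,2].round(3),o["grip_width"])
for n,z in(("bolt",.113),("sock",.096)):
    for zz in(.17,z): print(n,zz,(Rm.inv().apply(np.r_[P[n][:2],zz]-p)/.08).round(3))
E
python3 go.py
```

```text
bolt [ 0.4466 -0.1733  0.075 ] [ 0.4411 -0.1673  0.075 ]
sock [0.635  0.1466 0.058 ] [0.6321 0.1515 0.058 ]
1.3 [ 0.2553 -0.5704  0.2445] [-0.  0. -1.] 0.08699778908592547
bolt 0.17 [ 4.194 -3.602  0.932]
bolt 0.113 [ 4.194 -3.602  1.644]
sock 0.17 [ 7.99  -6.277  0.932]
sock 0.096 [ 7.99  -6.277  1.857]
```

```bash
python3 -m inch '[0.2,-0.17,0,0,0,0, 0.5,-0.43,0,0,0,0, 0.75,-0.65,0,0,0,0, 0.84,-0.72,0,0,0,0]' 0
python3 -m inch '[0.2,-0.17,0.05,0,0,0, 0.5,-0.43,0.1,0,0,0, 0.75,-0.65,0.2,0,0,0, 0.84,-0.72,0.25,0,0,0]'
python3 -m inch '[0.2,-0.17,0.05,0,0,0, 0.5,-0.43,0.1,0,0,0, 0.75,-0.65,0.2,0,0,0, 0.84,-0.72,0.25,0,0,0]'
python3 -m inch '[0.2,-0.17,0.05,0,0,0, 0.5,-0.43,0.1,0,0,0, 0.75,-0.65,0.2,0,0,0, 0.84,-0.72,0.25,0,0,0]'
python3 -m inch '[0.2,-0.17,0,0,0,0, 0.4,-0.35,0,0,0,0, 0.4,-0.35,0,0,0,0, 0.4,-0.35,0,0,0,0]'
python3 go.py
python3 - <<'E'
from h import *
im=camera("wrist");cv2.imwrite("pics/w1.png",im[:,:,::-1])
r=cut_out("wrist","bolt_medium")
k=get_calibration("wrist");print(k["vertical_fov"],np.round(k["T"],3).tolist())
for x in r[:2]:
    print(x["conf"],x["bbox"])
E
```

```text
time: 1.63
position: [0.294, -0.4865, 0.2443]
tool_rot: [0.978, 0.21, 0.0, -0.002]
ft_force: [0.3, -0.3, 0.4]
grip_width: 0.068
grip_force: 0.0
time: 1.97
position: [0.3314, -0.4069, 0.2239]
tool_rot: [0.978, 0.21, -0.0, -0.002]
ft_force: [-0.9, 0.3, -0.1]
grip_width: 0.0414
grip_force: 0.0
time: 2.3
position: [0.3691, -0.3277, 0.2039]
tool_rot: [0.978, 0.21, -0.0, -0.001]
ft_force: [0.2, -0.3, -0.8]
grip_width: 0.015
grip_force: 0.0
time: 2.63
position: [0.407, -0.2485, 0.184]
tool_rot: [0.978, 0.21, -0.0, -0.001]
ft_force: [-0.4, -0.5, 0.6]
grip_width: 0.0005
grip_force: 0.0
time: 2.97
position: [0.425, -0.2126, 0.1847]
tool_rot: [0.978, 0.21, 0.0, 0.001]
ft_force: [-0.2, -0.0, -0.3]
grip_width: 0.0004
grip_force: 0.0
bolt [ 0.4466 -0.1733  0.075 ] [ 0.4411 -0.1673  0.075 ]
sock [0.635  0.1466 0.058 ] [0.6321 0.1515 0.058 ]
2.9667 [ 0.425  -0.2126  0.1847] [ 0.001 -0.002 -1.   ] 0.0003928652919691749
bolt 0.17 [ 0.432 -0.386  0.182]
bolt 0.113 [ 0.432 -0.388  0.895]
sock 0.17 [ 4.233 -3.054  0.177]
sock 0.096 [ 4.233 -3.055  1.102]
61.38272099162251 [[0.41, -0.885, -0.221, 0.484], [-0.912, -0.398, -0.1, -0.187], [0.001, 0.242, -0.97, 0.324], [0.0, 0.0, 0.0, 1.0]]
0.57 [258.4, 161.6, 302.9, 202.7]
```

View pics/w1.png

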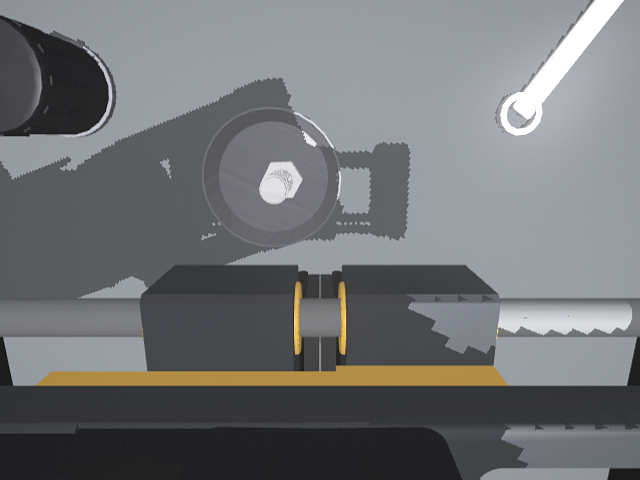

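The wrist picture shows the bolt in the dish with its tip at about (272,189); the dish rim is centred near (271,177) and the head's width agrees with the medium size.

```bash
python3 - <<'E'
from h import *
from scipy.spatial.transform import Rotation as R
o=get_obs();q=ray("wrist",272,189,.075);print(q)
for m in(q,(q*2+[.444,-.1705,0])/3):
  print((R.from_quat(o["tool_rot"]).inv().apply(np.r_[m[:2],.113]-o["position"])/.08).round(3))
E
```

```text
[ 0.44426665 -0.17291936  0.075     ]
[ 0.43  -0.364  0.896]
[ 0.433 -0.373  0.896]
```

```bash
python3 -m inch '[0.2,-0.17,0,0,0,0, 0.4,-0.35,0,0,0,0, 0.43,-0.37,0.15,0,0,0, 0.43,-0.37,0.35,0,0,0, 0.43,-0.37,0.55,0,0,0, 0.43,-0.37,0.7,0,0,0, 0.43,-0.37,0.8,0,0,0, 0.43,-0.37,0.86,0,0,0, 0.43,-0.37,0.9,0,0,0, 0.43,-0.37,0.9,0,0,0, 0.43,-0.37,0.9,0,0,0]'
python3 - <<'E'
from h import *
a=camera("side")[150:270,330:490];b=camera("wrist")
cv2.imwrite("pics/p1.png",np.hstack([cv2.resize(a,(400,300),interpolation=2),cv2.resize(b,(400,300))])[:,:,::-1])
E
```

```text
time: 3.98
position: [0.4439, -0.1711, 0.1128]
tool_rot: [0.978, 0.209, 0.0, 0.0]
ft_force: [-0.1, -0.1, 0.5]
grip_width: 0.0003
grip_force: 0.0
```

View pics/p1.png

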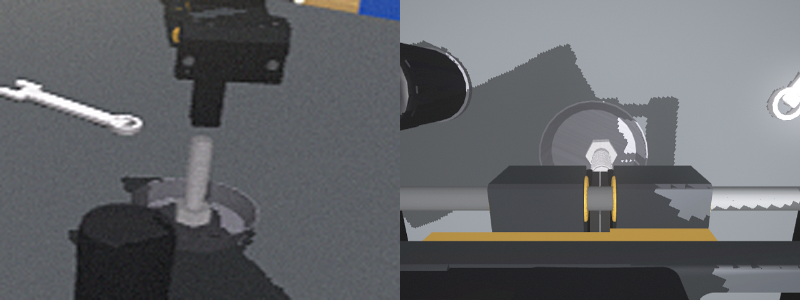

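The fingertips are centred just above the bolt, at (200,125) over its tip at (202,138) in the left half, with a small gap. I'll dwell, then rise and move to the socket.

```bash
python3 -m inch '[0,0,0,0,0,0,0,0,0,0,0,0,0,0,0,0,0,0,0,0,0,0,0,0,0,0,0,0,0,0,0,0,0,0,0,0,0,0,0,0,0,0,0,0,0,0,0,0,0,0,0,0,0,0,0,0,0,0,0,0,0,0,0,0,0,0,0,0,0,0,0,0,0,0,0,0,0,0,0,0,0,0,0,0,0,0,0,0,0,0,0,0,0,0,0,0,0,0,0,0,0,0,0,0,0,0,0,0]'
python3 -m inch '[0,0,0,0,0,0,0,0,0,0,0,0,0,0,0,0,0,0,0,0,0,0,0,0,0,0,0,0,0,0,0,0,0,0,0,0,0,0,0,0,0,0,0,0,0,0,0,0,0,0,0,0,0,0,0,0,0,0,0,0,0,0,0,0,0,0,0,0,0,0,0,0,0,0,0,0,0,0,0,0,0,0,0,0]'
python3 -m inch '[0,0,-0.2,0,0,0, 0,0,-0.5,0,0,0, 0,0,-0.8,0,0,0, 0,0,-0.9,0,0,0, 0,0,-0.9,0,0,0]'
python3 go.py
```

```text
time: 5.58
position: [0.4436, -0.1706, 0.1125]
tool_rot: [0.978, 0.209, 0.0, 0.0]
ft_force: [-0.3, 0.6, 0.6]
grip_width: 0.0006
grip_force: 0.0
time: 6.75
position: [0.4437, -0.1707, 0.1126]
tool_rot: [0.978, 0.209, 0.0, 0.0]
ft_force: [-0.5, 1.0, 0.2]
grip_width: 0.0007
grip_force: 0.0
time: 7.17
position: [0.4449, -0.1714, 0.1864]
tool_rot: [0.978, 0.209, 0.002, 0.002]
ft_force: [-0.3, 0.4, -0.7]
grip_width: 0.0003
grip_force: 0.0
bolt [ 0.4466 -0.1733  0.075 ] [ 0.4411 -0.1673  0.075 ]
sock [0.635  0.1466 0.058 ] [0.6321 0.1515 0.058 ]
7.1667 [ 0.4449 -0.1714  0.1864] [ 0.004 -0.003 -1.   ] 0.0003255420332702327
bolt 0.17 [-0.007 -0.019  0.205]
bolt 0.113 [-0.009 -0.022  0.917]
sock 0.17 [ 3.789 -2.693  0.203]
sock 0.096 [ 3.786 -2.697  1.128]
```

```bash
python3 -m inch '[0.2,-0.14,0,0,0,0, 0.5,-0.36,0,0,0,0, 0.8,-0.57,0,0,0,0, 0.95,-0.67,0,0,0,0]'
python3 -m inch '[0.2,-0.14,0,0,0,0, 0.5,-0.36,0,0,0,0, 0.8,-0.57,0,0,0,0, 0.95,-0.67,0,0,0,0]'
python3 -m inch '[0.2,-0.14,0,0,0,0, 0.5,-0.36,0,0,0,0, 0.8,-0.57,0,0,0,0, 0.95,-0.67,0,0,0,0]'
python3 -m inch '[0.2,-0.14,0,0,0,0, 0.35,-0.25,0,0,0,0, 0.35,-0.25,0,0,0,0, 0.35,-0.25,0,0,0,0, 0.35,-0.25,0,0,0,0]'
python3 go.py
python3 - <<'E'
from h import *
im=camera("wrist");cv2.imwrite("pics/w2.png",im[:,:,::-1])
for x in cut_out("wrist","socket_medium")[:2]: print(x["conf"],x["bbox"])
E
```

```text
time: 7.5
position: [0.4913, -0.0883, 0.1832]
tool_rot: [0.978, 0.209, -0.001, -0.001]
ft_force: [0.9, -1.0, 0.9]
grip_width: 0.0007
grip_force: 0.0
time: 7.83
position: [0.5391, -0.0081, 0.183]
tool_rot: [0.978, 0.21, -0.001, -0.001]
ft_force: [0.6, -1.0, 0.1]
grip_width: 0.0005
grip_force: 0.0
time: 8.17
position: [0.5867, 0.0718, 0.1829]
tool_rot: [0.978, 0.21, -0.0, -0.001]
ft_force: [0.7, -0.4, 0.2]
grip_width: 0.0003
grip_force: 0.0
time: 8.58
position: [0.6026, 0.0982, 0.1839]
tool_rot: [0.978, 0.209, -0.001, 0.0]
ft_force: [-0.1, -0.2, 0.2]
grip_width: 0.0006
grip_force: 0.0
bolt [ 0.4466 -0.1733  0.075 ] [ 0.4411 -0.1673  0.075 ]
sock [0.635  0.1466 0.058 ] [0.6321 0.1515 0.058 ]
8.5833 [0.6026 0.0982 0.1839] [-0.002 -0.001 -1.   ] 0.0005530602512307197
bolt 0.17 [-3.181  2.254  0.18 ]
bolt 0.113 [-3.18   2.254  0.892]
sock 0.17 [ 0.614 -0.422  0.173]
sock 0.096 [ 0.615 -0.422  1.098]
0.95 [240.3, 133.2, 301.3, 188.3]
```

View pics/w2.png

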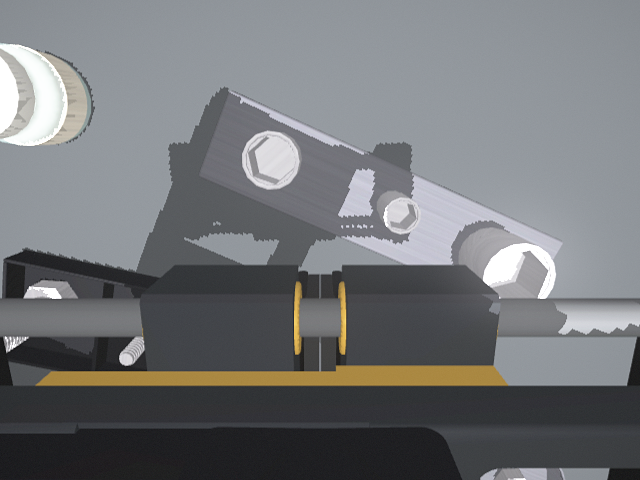

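The medium socket's mouth is at about (271,160), with the small one at (402,215) and the large one at (520,270).

```bash
python3 - <<'E'
from h import *
from scipy.spatial.transform import Rotation as R
o=get_obs();q=ray("wrist",271,160,.058);print(q)
for m in(q,(q*2+[.6335,.149,0])/3):
  print((R.from_quat(o["tool_rot"]).inv().apply(np.r_[m[:2],.096]-o["position"])/.08).round(3))
E
```

```text
[0.6364811  0.14725534 0.058     ]
[ 0.637 -0.391  1.104]
[ 0.629 -0.403  1.104]
```

```bash
python3 -m inch '[0.2,-0.13,0,0,0,0, 0.45,-0.28,0,0,0,0, 0.6,-0.38,0,0,0,0, 0.63,-0.4,0.15,0,0,0, 0.63,-0.4,0.35,0,0,0, 0.63,-0.4,0.55,0,0,0, 0.63,-0.4,0.75,0,0,0, 0.63,-0.4,0.9,0,0,0, 0.63,-0.4,0.97,0,0,0, 0.63,-0.4,1,0,0,0, 0.63,-0.4,1,0,0,0]'
python3 -m inch '[0,0,0.05,0,0,0, 0,0,0.08,0,0,0, 0,0,0.08,0,0,0]'
python3 - <<'E'
from h import *
a=camera("side")[200:320,160:320];b=camera("wrist")
cv2.imwrite("pics/p2.png",np.hstack([cv2.resize(a,(400,300),interpolation=2),cv2.resize(b,(400,300))])[:,:,::-1])
E
```

```text
time: 9.6
position: [0.6361, 0.1482, 0.104]
tool_rot: [0.978, 0.209, -0.001, -0.0]
ft_force: [-0.2, 0.3, -0.2]
grip_width: 0.0004
grip_force: 0.0
time: 9.85
position: [0.6365, 0.1487, 0.0983]
tool_rot: [0.978, 0.209, 0.0, 0.0]
ft_force: [-1.1, -0.6, -1.3]
grip_width: 0.0002
grip_force: 0.0
```

View pics/p2.png

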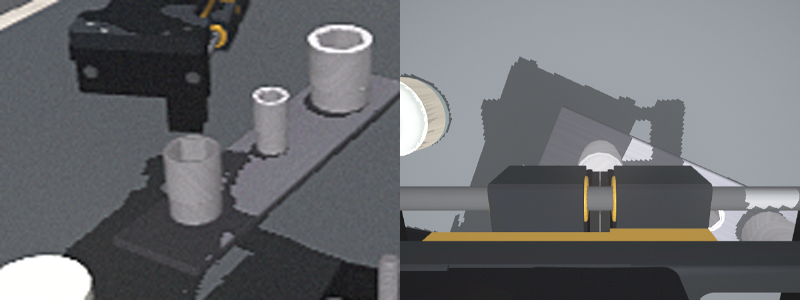

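The fingertips at (188,132) stand just above the medium socket's mouth at (193,150), centred to within a few mm and clear of it. I'll dwell and hand in.

```bash
python3 -m inch '[0,0,0,0,0,0,0,0,0,0,0,0,0,0,0,0,0,0,0,0,0,0,0,0,0,0,0,0,0,0,0,0,0,0,0,0,0,0,0,0,0,0,0,0,0,0,0,0,0,0,0,0,0,0,0,0,0,0,0,0,0,0,0,0,0,0,0,0,0,0,0,0,0,0,0,0,0,0,0,0,0,0,0,0,0,0,0,0,0,0,0,0,0,0,0,0,0,0,0,0,0,0,0,0,0,0,0,0]'
python3 -m inch '[0,0,0,0,0,0,0,0,0,0,0,0,0,0,0,0,0,0,0,0,0,0,0,0,0,0,0,0,0,0,0,0,0,0,0,0,0,0,0,0,0,0,0,0,0,0,0,0,0,0,0,0,0,0,0,0,0,0,0,0,0,0,0,0,0,0,0,0,0,0,0,0,0,0,0,0,0,0,0,0,0,0,0,0]'
python3 -c "from rig import *;print(hand_in())"
```

```text
time: 11.45
position: [0.6364, 0.1488, 0.0981]
tool_rot: [0.978, 0.209, -0.0, -0.0]
ft_force: [0.2, 0.5, -0.2]
grip_width: 0.0004
grip_force: 0.0
time: 12.62
position: [0.6364, 0.1488, 0.0982]
tool_rot: [0.978, 0.209, 0.0, 0.0]
ft_force: [-0.7, -0.4, 0.2]
grip_width: 0.0006
grip_force: 0.0
the job is handed in; nothing more can be done
None
```

I pointed at the medium bolt in the dish and then at the medium socket that fits it, each for over two seconds, then handed in at about 12.6 s still pointing at the socket, with no contact seen in the pictures or force readings.

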